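Close a dowelled joint and hold it in the lever clamp

TASK

The dowelled wooden block in the bench clamp is not closed yet: press its top half straight down until it is fully home on the lower half. Then flip the clamp's safety catch right over to its other side, clear of the lever, and only after that pull the lever by its wooden crossbar towards the stop fence until it stops. The lever springs back, so finish while still holding it pulled fully home in the gripper, with the rest of the bench left where it is.

Things in the scene. Friction and masses are not known exactly. Their poses are not given: they have to be found in the camera images.
- fixture: clamp on a dark steel plate fixed to the bench, 260 (x) x 170 (y) x 15 mm, with a wing for the catch (x 12 to 112, y 80 to 270 mm), turned up to 0.3 rad. Origin at bench level under the plate's middle, z up. Fence at x = -98 mm (top z 60), block at x = -60, jaw at x = -5 (top z 64), lever hinge at x = 60: the lever is pulled to -x. Directions below are in this frame
- cap_top (a point): centre of the flat top of the block's dark upper half (60 mm x, 70 mm y, 24 mm thick, square to the clamp); the pale lower half, equally wide, is 35 mm tall and stands on the plate. Fully home this face is 74 mm above the bench; it starts 8 to 14 mm higher. Dowels guide it straight down; it takes about 7 N to move and stays where left
- cap (a joint): how far the upper half has been pressed down, in m; 0.016 is fully home (it cannot go further)
- catch_knob (a point): centre of the black 28 mm ball knob on the safety catch, a 12 mm steel rod hinged at its foot; knob 100 mm from hinge. Locked, the rod leans to -y in front of the lever's side pin (14 mm thick, from the lever's left arm out to y = 170 mm, top 92 mm above the bench, its axis 16 mm behind the rod's), so the lever can move only some 8 mm; flipped, it leans to +y
- catch_hinge (a point): the catch's hinge point, 35 mm above the bench; its axis runs along the clamp's x, so the knob swings up and over in a plane across the clamp
- catch (a joint): angle of the catch, rad: 0 leaning 0.6 rad from upright to -y (locked), 0.6 upright, 1.2 leaning 0.6 rad to +y (fully flipped, at its stop). Swings with light friction; its weight keeps it on either side
- grip_bar: the lever's wooden crossbar, a round bar (turns freely on its own axis) 22 mm thick and 112 mm long along the clamp's y, joining the tops of two upright steel arms (12 mm thick, at y = +50 and -50 mm; free between them). Origin at the bar's centre, about 176 mm above the bench at the start
- lever_hinge (a point): the lever's hinge, 35 mm above the bench, its axis along the clamp's y; the crossbar's centre is 150 mm from it
- lever (a joint): angle of the lever, rad: 0 at rest, leaning 0.35 rad from upright to +x; 0.35 upright; 0.7 at its stop, leaning 0.35 rad to -x. A spring pulls it back to 0: about 3.5 N at the bar at the start, 7 N at the stop. It also drives the jaw against the block
- offcut_c (a point): dark wood offcut, 50 x 80 x 30 mm, lying beside the clamp, on its robot side; point at its centre
- pencil: wooden carpenter's pencil, 150 x 8 x 8 mm, lying right of the clamp; origin at the middle of its underside
- glue_c (a point): closed white glue bottle, 60 mm across and 150 mm tall, standing at the left; point half-way up
- screwdriver_grip (a point): wooden-handled screwdriver lying at the left; point on its handle
- cup_c (a point): white mug, 80 mm across and 90 mm tall, standing right of the clamp; point half-way up
- sanding_c (a point): cork sanding block, 110 x 65 x 30 mm, lying right of the clamp; point at its centre

How it is judged:
On the way, in this order (a step that is already met when the one before it is completed fails the run):
1. the block's upper half is pressed fully home, the catch still on (value of joint cap above 0.0145 m and value of joint catch below 0.3 rad), for 0.1 s.
2. the safety catch is flipped right over, the lever still at rest (value of joint catch above 0.95 rad and value of joint lever below 0.12 rad), for 0.2 s.
3. the lever is pulled to its stop by the crossbar (value of joint lever above 0.62 rad and contact force between the fingers and grip_bar above 2 N), for 0.2 s.
At the end, for the whole second after the job is handed in: The upper half is home (within 1.5 mm), the catch is over on its other side (beyond 0.95 of 1.2 rad), and the gripper's fingers hold the lever by its crossbar (more than 2 N) within 0.08 rad of its stop, still (all of step 3 and value of joint cap above 0.0145 m and value of joint catch above 0.95 rad and velocity of joint lever between -0.1 and 0.1 rad/s); the arm keeps its last pose, push and grip.
It fails at once if the lever is forced past its locked catch (value of joint lever above 0.2 rad and value of joint catch below 0.3 rad).
It fails at once if something else on the bench is moved more than 40 mm (distance of any of offcut_c, pencil, glue_c, screwdriver_grip, cup_c, sanding_c from where it was at the start of the episode above 0.04 m).
It also fails if it takes over 56 s, if anything falls off the work surface, if the arm or the gripper's body presses on something with over 40 N, if the wrist force passes 120 N, or if a joint passes its speed limit or range.

ROBOT

A 6-joint arm with a two-finger parallel gripper is mounted at the origin on the work surface. World frame = base frame: x ahead of the robot, y to its left, z up, the work surface at z = 0. Lengths are in m, angles in rad, forces in N, time in s.
With the tool pointing down it reaches from about 0.35 to 0.925 m from the base axis. Payload 6.4 kg.
Tool frame: the origin (TCP) lies midway between the tips of the shut fingers; the grasp point (between the pads) lies 19 mm behind it; z points along the fingers, x is the direction in which the jaws open and shut, and the axes are right-handed (so a half turn about z gives the same grasp; the last joint's range is limited). The gripper opens to 94 mm and grips with 3 to 60 N. Pads are 16 mm wide; open, the fingers measure 119 mm over their backs; the gripper's body (75 mm by 177 mm) begins 78 mm behind the grasp point.
Start: joints at [-1.294, 0.245, 1.558, -0, 1.339, -0.174], TCP at [0.283, -0.585, 0.205] pointing down, gripper open.
Joint ranges: [-3.13, 3.13], [-1.02, 2.26], [0.13, 2.54], [-0.95, 4.09], [0.21, 2.88], [-2.74, 2.74]. Speed limits (rad/s): [2.57, 2.57, 3.14, 3.14, 3.14, 3.14].

INTERFACE

Orientations are given as [roll, pitch, yaw] about the fixed x, y, z axes, in that order (R = Rz(yaw) Ry(pitch) Rx(roll)).
In Python, from rig import arm, imaging gives the robot as it stands. The module is installed in compiled form; this text tells all that it offers.
- The arm moves only by the tool play_rows, never from a script. Its argument "increments" is one flat list of numbers, 6 for each row, row after row: the shift along the world's x, y, z in mm, then the turn, a rotation vector about the world's x, y, z in degrees. In form: [x, y, z, wx, wy, wz, x, y, z, wx, wy, wz, ...]. A call has 1 to 20 rows; each row shifts and turns the pose as measured when the row begins; what a row does not reach is not made up. A row lasts 1/8 s, in which the tool goes at most 62.5 mm and 10.7 degrees, less where a joint would pass 70% of its speed; a pose out of reach is approached as far as the arm can. A call is refused whole if a number of a shift passes 62.5 or a number of a turn 10.7, either way. A call with a gripper value outside its range is refused whole. "grip" is the closure in counts, from 0 (fully open) to 255 (shut), set as the call begins (left out, the last holds). The fingers move at their own pace and stop on an object; the grip force is fixed at half the most. Time passes only in rows, so rows that do not move let the fingers close. It gives the time, the measured TCP pose, the force and the opening at its end, in the units of the state.
- arm.observe(): the state, without advancing time (a new reading comes with each control period).
- imaging.camera(name): name is "scene" or "top" or "wrist"; returns (picture, depth): 384x512x3 uint8, red, green, blue; 384x512 float32, m along the optical axis (not along the pixel's ray), 0 where there is no reading.
- imaging.get_calibration(name): a dict with "intrinsics" (3x3 intrinsics, pixels), "extrinsics" (4x4, takes a point from world to camera coordinates); the wrist camera has in their place "T_tool_cam" (4x4, takes a point from camera to tool coordinates, whose origin is the TCP and whose axes are the tool frame's). Camera axes: x right, y up, looking along -z (the intrinsics and any distortion apply to the point x, -y, -z); pixel columns grow to the right and rows downward; lengths in m; the calibration is good to about 2 mm. The wrist camera is an equidistant fisheye: a pixel r from the principal point sees the ray r / f radians off the axis. A picture is of the moment at which its call begins: read the wrist's pose just before it. get_calibration takes no time and is no camera call.
- arm.sign_off(): hands the job in, once; it reports no verdict.
Trained networks look in the newest picture that a camera, given by its name, has taken for a name from the list of things; names that differ only in an ending like _2 or _b are one class to them, and where a whole thing is asked for, a point or a joint stands for the part that bears it (a point fixed in the world has none). Each returns a list of dicts, best first, with "confidence" (0 to 1); they miss things now and then, are a little off and sometimes report something else, mostly with a low value. They report only what shows in the picture. A call takes as long as a camera call.
- imaging.search_frame(name, camera): "bbox" ([centre column, centre row, width, height] in pixels, round what is visible of it).
- imaging.silhouettes(name, camera): "mask" (384x512 bool, what is visible of it) and "bbox" ([centre column, centre row, width, height] in pixels, round what is visible of it).
The state is a dict: "t": time; "qpos": joint angles; "joint_vel": joint speeds; "joint_efforts": joint torques, N m; "tool_pos": TCP position; "ee_rot": TCP orientation; "contact_force": force on the tool from outside, world axes, zero at the start; "wrist_torque": the same for the moment, N m; "finger_gap": finger opening in m.
Only numpy, scipy, OpenCV 4.12 (cv2) and the standard library are available. Lean on these libraries where they do the work, as an engineer would, in place of code of your own. Each camera call takes 0.05 s, during which the arm holds its last target.

## Working session

There is one attempt and no reset: what is moved stays moved. The work goes in short steps, Python scripts to look and compute and a tool call to move; the robot and the scene stay as the last step left them, time stands still between calls to the robot, and variables do not carry over. Pictures are saved under pics/ and viewed, and the job is handed in when it is done.

Besides the shell and the picture viewer there is one more tool, called after "Call:" as name(argument=value, ...) on one line, values as JSON. play_rows: Moves the arm, as the interface text tells. Its arguments: {"type":"object","properties":{"increments":{"type":"array","items":{"type":"number"}},"grip":{"type":"number"}},"required":["increments"]}

```bash
mkdir -p pics
cat > h.py <<'E'
import numpy as np, cv2
from rig import arm, imaging
def shot(n,f):
    p,d=imaging.camera(n); cv2.imwrite('pics/'+f+'.png',p[:,:,::-1]); np.savez('pics/'+f+'.npz',p=p,d=d); return p,d
def world(n,d):
    c=imaging.get_calibration(n);K=c['intrinsics'];E=np.array(c['extrinsics'])
    v,u=np.mgrid[0:384,0:512]
    x=(u-K[0][2])/K[0][0]*d; y=(v-K[1][2])/K[1][1]*d
    P=np.stack([x,-y,-d,np.ones_like(d)],-1)
    return (P@np.linalg.inv(E).T)[...,:3]
E
python3 - <<'E'
from h import *
print(arm.observe())
for n in('scene','top'):
    p,d=shot(n,n+'0'); c=imaging.get_calibration(n); print(n,{k:np.round(v,3).tolist() if not isinstance(v,str) else v for k,v in c.items()})
E
```

```text
{'t': 0.0, 'qpos': array([-1.29411932e+00,  2.45786563e-01,  1.55894381e+00, -3.85142462e-05,
        1.33866649e+00, -1.74127647e-01]), 'joint_vel': array([ 0.00022742, -0.00217978,  0.00039164,  0.00060133, -0.00244027,
       -0.00060613]), 'joint_efforts': array([-8.22370512e-04, -4.15823328e+01, -3.14605916e+01,  6.84568961e-02,
        3.32609285e-02, -1.43926186e-04]), 'tool_pos': array([ 0.28302149, -0.58452161,  0.20440068]), 'ee_rot': array([-3.14131697e+00,  1.78342124e-03, -1.11998253e+00]), 'contact_force': array([-0.933422  , -0.66278878,  0.82662248]), 'wrist_torque': array([-0.0017318 , -0.00873788, -0.0069908 ]), 'finger_gap': 0.09396538637530381}
scene {'intrinsics': [[431.001, 0.0, 254.586], [0.0, 431.001, 187.542], [0.0, 0.0, 1.0]], 'extrinsics': [[-0.261, 0.965, 0.005, 0.113], [-0.698, -0.192, 0.69, 0.262], [0.668, 0.177, 0.723, -1.567], [0.0, 0.0, 0.0, 1.0]]}
top {'intrinsics': [[449.574, 0.0, 247.169], [0.0, 449.574, 195.226], [0.0, 0.0, 1.0]], 'extrinsics': [[0.125, -0.992, 0.002, -0.045], [0.972, 0.123, 0.201, -0.547], [-0.2, -0.024, 0.98, -1.105], [0.0, 0.0, 0.0, 1.0]]}
```

View pics/scene0.png

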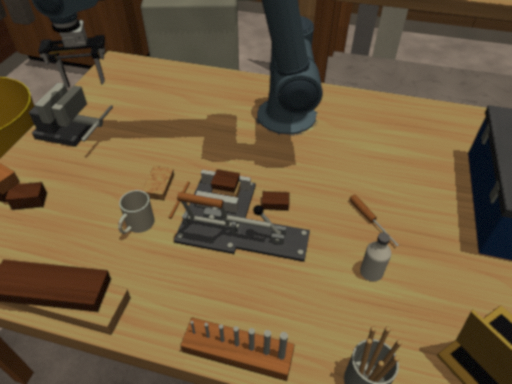

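View pics/top0.png

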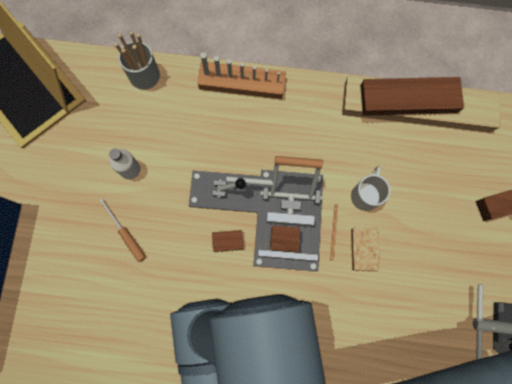

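The top view shows the cap at about (286,239), the knob at (240,184), the bar at (298,161) and the fence at (288,256). The offcut is at (228,241), the pencil at (334,232). Next I'll measure them in 3D.

Run:
```python
from h import *
for n in('top','scene'):
    p,d=imaging.camera(n); W=world(n,d)
    np.savez('pics/%s_w.npz'%n,p=p,W=W,d=d)
    for k in('cap_top','catch_knob','grip_bar','offcut_c','pencil','cup_c','sanding_c','glue_c','fixture'):
        r=imaging.silhouettes(k,n)
        if not r: print(n,k,'none');continue
        m=r[0]['mask']&(d>0); Q=W[m]
        print(n,k,round(r[0]['confidence'],2),np.round(r[0]['bbox']),'med',np.median(Q,0).round(4),'lo',np.percentile(Q,3,0).round(3),'hi',np.percentile(Q,97,0).round(3))
        if k in('grip_bar',) or k=='cap_top':
            z=Q[:,2]; T=Q[z>np.percentile(z,60)-.006]
            (c,s,a)=cv2.minAreaRect((T[:,:2]*1000).astype(np.float32)); print('   rect',c,s,a,T[:,2].max())
```

```text
top cap_top 0.91 [284. 239.  28.  31.] med [ 0.4449 -0.0842  0.0872] lo [ 0.417 -0.117  0.075] hi [ 0.474 -0.051  0.091]
   rect (446.2618408203125, -84.51787567138672) (59.97126388549805, 70.30354309082031) 2.2154860496520996 0.09224989084328405
top catch_knob 0.74 [230. 185.  22.  16.] med [0.5601 0.0577 0.1036] lo [0.552 0.034 0.04 ] hi [0.571 0.099 0.132]
top grip_bar 0.65 [299. 163.  49.  13.] med [ 0.6154 -0.0874  0.1841] lo [ 0.607 -0.14   0.175] hi [ 0.627 -0.036  0.189]
   rect (617.0509643554688, -88.15316772460938) (21.596616744995117, 110.61356353759766) 2.760547637939453 0.1908507041677332
top offcut_c 0.69 [227. 240.  38.  21.] med [0.4292 0.0611 0.0297] lo [0.402 0.023 0.003] hi [0.455 0.099 0.034]
top pencil 0.76 [335. 235.   2.  50.] med [ 0.4782 -0.2158  0.0074] lo [ 0.425 -0.218  0.004] hi [ 0.542 -0.213  0.011]
top cup_c 0.75 [370. 190.  36.  42.] med [ 0.6031 -0.2992  0.0402] lo [ 0.557 -0.328  0.001] hi [ 0.654 -0.253  0.091]
top sanding_c 0.66 [365. 248.  31.  43.] med [ 0.4507 -0.2943  0.0293] lo [ 0.399 -0.329  0.008] hi [ 0.503 -0.263  0.034]
top glue_c 0.84
[... 847 characters left out ...]
 0.7 [275. 202.  26.  17.] med [0.4416 0.063  0.0299] lo [0.405 0.026 0.004] hi [0.46  0.098 0.034]
scene pencil 0.64 [179. 200.  21.  39.] med [ 0.5131 -0.2145  0.0085] lo [ 0.421 -0.22   0.002] hi [ 0.562 -0.212  0.013]
scene cup_c 0.77 [137. 212.  38.  45.] med [ 0.6085 -0.2903  0.0572] lo [ 0.559 -0.328  0.008] hi [ 0.662 -0.253  0.092]
scene sanding_c 0.73 [157. 184.  34.  38.] med [ 0.4621 -0.2885  0.0302] lo [ 0.402 -0.326  0.002] hi [ 0.508 -0.261  0.034]
scene glue_c 0.55 [375. 261.  30.  47.] med [0.6103 0.3479 0.0894] lo [0.584 0.324 0.01 ] hi [0.621 0.376 0.152]
scene fixture 0.64 [244. 217. 137.  95.] med [ 0.5753 -0.0342  0.0175] lo [ 0.413 -0.164  0.006] hi [0.634 0.163 0.185]
```

```bash
python3 - <<'E'
from h import *
for n in('top','scene'):
    f=np.load('pics/%s_w.npz'%n); W=f['W'].reshape(-1,3); C=f['p'].reshape(-1,3).astype(float); ok=f['d'].ravel()>0
    x,y,z=W.T
    def sel(m): return W[m&ok]
    def rep(nm,Q):
        c,s,a=cv2.minAreaRect((Q[:,:2]*1000).astype(np.float32)); print(n,nm,len(Q),np.round(c,1),np.round(s,1),round(a,2),'zmed',np.median(Q[:,2]).round(4))
    rep('bar',sel((z>.172)&(z<.2)&(abs(x-.62)<.04)&(abs(y+.088)<.08)))
    B=sel((z>.18)&(z<.2)&(abs(x-.62)<.04)&(abs(y+.088)<.08)); print(np.degrees(np.polyfit(B[:,1],B[:,0],1)[0]), B.mean(0))
    rep('cap',sel((z>.08)&(z<.1)&(abs(x-.446)<.05)&(abs(y+.084)<.05)))
    Q=sel((z>.052)&(z<.066)&(x>.38)&(x<.425)&(abs(y+.084)<.12)); rep('fence',Q); print(np.degrees(np.polyfit(Q[:,1],Q[:,0],1)[0]))
    Q=sel((z>.056)&(z<.07)&(x>.48)&(x<.53)&(abs(y+.084)<.12)); rep('jaw',Q); print(np.degrees(np.polyfit(Q[:,1],Q[:,0],1)[0]))
    Q=sel((z>.01)&(z<.02)&(C.max(1)<110)&(x>.36)&(x<.65)&(y>-.19)&(y<.2)); rep('plate',Q)
    K=sel((z>.09)&(z<.16)&(x>.53)&(x<.6)&(y>-.0)&(y<.08)&(C.max(1)<60)); print('knob',len(K),K.mean(0),K.max(0),K.min(0))
    K=sel((z>.105)&(z<.16)&(x>.53)&(x<.6)&(y>-.0)&(y<.08)); 
    from scipy.optimize import least_squares
    r=least_squares(lambda c:np.linalg.norm(K-c,axis=1)-.014,K.mean(0)-[0,0,.01],loss='soft_l1',f_scale=.002); print('sphere',len(K),r.x)
    P=sel((z>.07)&(z<.1)&(x>.57)&(x<.63)&(y>-.03)&(y<.12)); rep('pin',P); print(P[:,2].max())
E
python3 - <<'E'
import cv2
p=cv2.imread('pics/top0.png')[130:290,170:370]; q=cv2.imread('pics/scene0.png')[150:270,140:340]
cv2.imwrite('pics/t1.png',cv2.resize(p,(750,600),interpolation=2)); cv2.imwrite('pics/s1.png',cv2.resize(q,(800,480),interpolation=2))
E
```

```text
top bar 435 [617.2 -88.2] [ 22.  110.7] 2.3 zmed 0.1841
-2.171949739717412 [ 0.61689279 -0.0883182   0.18453587]
top cap 697 [446.4 -84.5] [60.2 70.3] 2.24 zmed 0.0874
top fence 344 [409.7 -97. ] [ 15.9 146.6] 2.27 zmed 0.0595
-2.1622792895452356
top jaw 419 [501.9 -93.6] [ 23.1 120.2] 2.12 zmed 0.0636
-2.3311456577787992
top plate 4748 [502.6  -1.2] [256.4 350.1] 2.55 zmed 0.0147
knob 86 [0.56063599 0.04232262 0.12695683] [0.57575685 0.05530057 0.13557641] [0.55002299 0.03019665 0.11678646]
sphere 100 [0.56301766 0.04284435 0.11728396]
top pin 195 [579.9  24.6] [ 14.7 109.2] 2.18 zmed 0.0903
0.0970252042589188
scene bar 401 [620.1 -88.3] [ 23.6 112.5] 3.71 zmed 0.1848
-2.481336919100219 [ 0.62168415 -0.08754657  0.18534807]
scene cap 420 [446.9 -83.6] [63.5 70.2] 2.16 zmed 0.0888
scene fence 126 [411.2 -96.4] [148.5  23.4] 89.57 zmed 0.0599
-1.8579196544226386
scene jaw 232 [501.2 -92. ] [118.4  26.1] 89.43 zmed 0.0649
1.700787748447462
scene plate 3741 [505.5  -1.5] [258.7 354.5] 3.09 zmed 0.016
knob 72 [0.56957976 0.04562189 0.12647857] [0.57790578 0.05564521 0.13416406] [0.55760483 0.03458723 0.11428918]
sphere 103 [0.56284045 0.04319216 0.11833972]
scene pin 227 [581.5  24.8] [ 14.5 109.9] 2.05 zmed 0.0906
0.09804923838856261
```

View pics/t1.png

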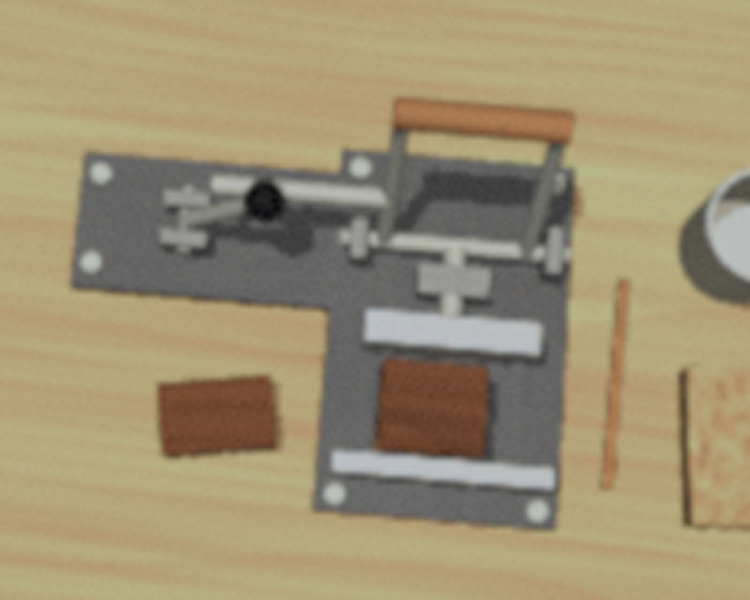

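View pics/s1.png

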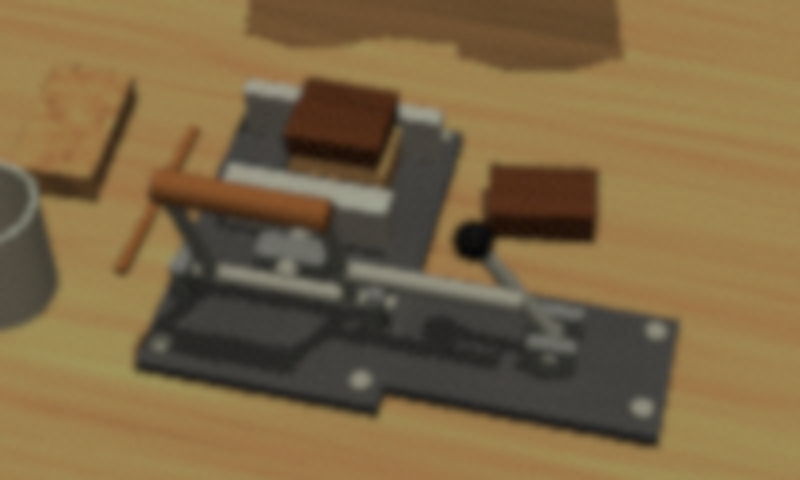

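Yaw is about +0.04 rad and the clamp origin about (0.5075, -0.093). The cap is at (0.4465, -0.084, 0.088), the knob at (0.563, 0.043, 0.118) and the bar at (0.619, -0.088, 0.176). I'll move above the cap with the fingers shut.

Call:
play_rows(increments=[16, 50, 0, 0, 0, 6.7, 16, 50, 0, 0, 0, 6.7, 16, 50, 0, 0, 0, 6.7, 16, 50, 0, 0, 0, 6.7, 16, 50, 0, 0, 0, 6.7, 16, 50, 0, 0, 0, 6.7, 16, 50, 0, 0, 0, 6.7, 16, 50, 0, 0, 0, 6.7, 16, 50, 0, 0, 0, 6.7, 16, 50, 0, 0, 0, 6.7], grip=255)

```text
t: 2.35
tool_pos: [0.4451, -0.0729, 0.207]
ee_rot: [3.14, -0.007, 0.081]
contact_force: [-0.2, -0.1, -0.5]
finger_gap: 0.0007
```

Call:
play_rows(increments=[1, -11, -20, 0, 0.3, -2.3, 0, 0, -25, 0, 0, 0, 0, 0, -25, 0, 0, 0, 0, 0, -20, 0, 0, 0, 0, 0, -10, 0, 0, 0, 0, 0, 0, 0, 0, 0])

```text
t: 3.1
tool_pos: [0.4481, -0.0797, 0.1063]
ee_rot: [3.138, -0.006, 0.05]
contact_force: [0.4, -0.3, 0.1]
finger_gap: 0.0006
```

```bash
python3 -c "
from h import *
s=arm.observe();print(s['tool_pos'],s['ee_rot'],s['contact_force'])"
```

```text
[ 0.4480872  -0.07969511  0.10632818] [ 3.1378465  -0.00595011  0.04997884] [ 0.36736906 -0.29810978  0.05365827]
```

Call:
play_rows(increments=[-1, -4, -5, 0, 0, 0, 0, 0, -5, 0, 0, 0, 0, 0, -5, 0, 0, 0, 0, 0, -4, 0, 0, 0, 0, 0, -4, 0, 0, 0, 0, 0, -4, 0, 0, 0, 0, 0, -4, 0, 0, 0])

```text
t: 3.98
tool_pos: [0.4488, -0.0849, 0.0782]
ee_rot: [3.136, -0.008, 0.05]
contact_force: [-4.4, 1.5, 8.0]
finger_gap: 0.0004
```

Call:
play_rows(increments=[0, 0, -3, 0, 0, 0, 0, 0, -3, 0, 0, 0, 0, 0, -3, 0, 0, 0, 0, 0, -3, 0, 0, 0])

```text
t: 4.47
tool_pos: [0.449, -0.0851, 0.0739]
ee_rot: [3.138, 0.0, 0.053]
contact_force: [-12.7, 4.4, 27.3]
finger_gap: 0.0005
```

Call:
play_rows(increments=[0, 0, -3, 0, 0, 0, 0, 0, -3, 0, 0, 0])

```text
t: 4.72
tool_pos: [0.449, -0.0851, 0.0739]
ee_rot: [3.14, 0.006, 0.054]
contact_force: [-13.3, 4.7, 26.9]
finger_gap: 0.0003
```

The cap stopped hard at z = 0.0739 with 27 N, so it is home. Next I'll lift and go to the -y side of the knob.

Call:
play_rows(increments=[0, 0, 30, 0, 0, 0, 0, 0, 45, 0, 0, 0, 0, 0, 45, 0, 0, 0, 18, 16, 20, 0, 0, 0, 22, 20, 0, 0, 0, 0, 22, 20, 0, 0, 0, 0, 22, 20, 0, 0, 0, 0, 18, 16, 0, 0, 0, 0, 8, 4, 0, 0, 0, -0.7, 0, 0, 0, 0, 0, 0])

```text
t: 5.98
tool_pos: [0.5621, 0.0142, 0.2186]
ee_rot: [3.139, 0.004, 0.041]
contact_force: [-0.4, -0.6, 0.6]
finger_gap: 0.0004
```

Run:
```python
from h import *
s=arm.observe();print(s['tool_pos'],s['ee_rot'],s['contact_force'])
p,d=shot('scene','s2'); W=world('scene',d).reshape(-1,3)
m=(abs(W[:,0]-.447)<.025)&(abs(W[:,1]+.084)<.03)&(W[:,2]>.05)&(W[:,2]<.12)
print('cap z',np.median(W[m,2]),m.sum())
K=W[(W[:,2]>.105)&(W[:,2]<.16)&(abs(W[:,0]-.563)<.03)&(abs(W[:,1]-.043)<.03)]; print(K.mean(0),len(K))
cv2.imwrite('pics/s2b.png',cv2.resize(p[130:290,120:340,::-1],(800,582)))
```

```text
[0.5620969  0.01422588 0.21856987] [3.13856823 0.0039295  0.04077801] [-0.3582387  -0.57176193  0.57521754]
cap z 0.07510014916418417 267
[0.56870642 0.04510964 0.12414683] 103
```

View pics/s2b.png

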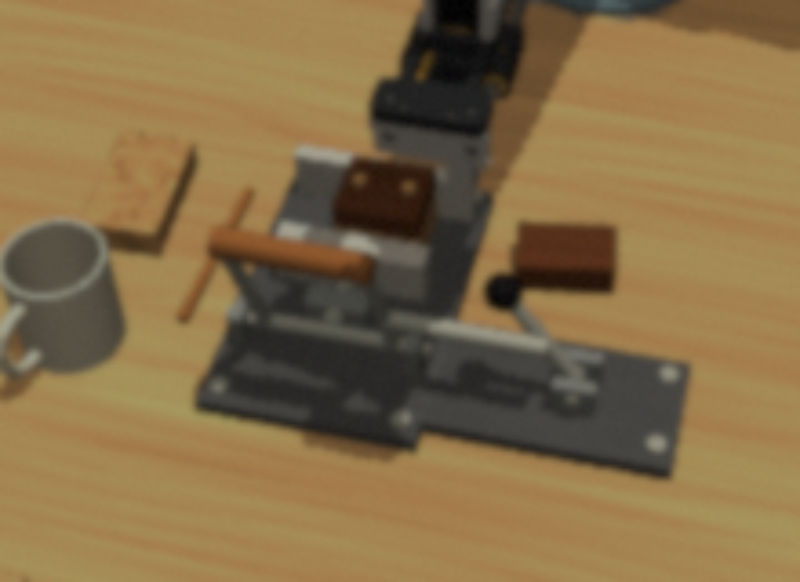

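The picture shows the cap down with its dowel ends visible, and the catch still leaning to -y. I'll descend beside the knob.

Call:
play_rows(increments=[-1, -6, -30, 0, 0, 0, 0, 0, -35, 0, 0, 0, 0, 0, -30, 0, 0, 0, 0, 0, -10, 0, 0, 0, 0, 0, -4, 0, 0, 0, 0, 0, 0, 0, 0, 0])

```text
t: 6.78
tool_pos: [0.56, 0.0044, 0.1098]
ee_rot: [3.137, -0.001, 0.036]
contact_force: [0.3, 1.4, -0.6]
finger_gap: 0.0007
```

Call:
play_rows(increments=[0, 12, 0, 0, 0, 0, 0, 12, 0, 0, 0, 0, -0.5, 12, 0, 0, 0, 0, -0.5, 12, 0, 0, 0, 0, -0.5, 12, 0, 0, 0, 0, -0.5, 12, 0, 0, 0, 0, -0.5, 12, 0, 0, 0, 0, -0.5, 12, 0, 0, 0, 0, -0.5, 12, 0, 0, 0, 0, 0, 12, 0, 0, 0, 0, 0, 0, 0, 0, 0, 0])

```text
t: 8.15
tool_pos: [0.5578, 0.1317, 0.1127]
ee_rot: [3.13, -0.005, 0.039]
contact_force: [-0.5, -5.9, 0.4]
finger_gap: 0.0004
```

Run:
```python
from h import *
s=arm.observe();print(s['tool_pos'],s['ee_rot'],s['contact_force'])
p,d=shot('scene','s3')
cv2.imwrite('pics/s3b.png',cv2.resize(p[130:290,120:340,::-1],(800,582)))
```

```text
[0.55784107 0.13168156 0.11268073] [ 3.13036659 -0.00514562  0.03901245] [-0.45656057 -5.85822126  0.3691562 ]
```

View pics/s3b.png

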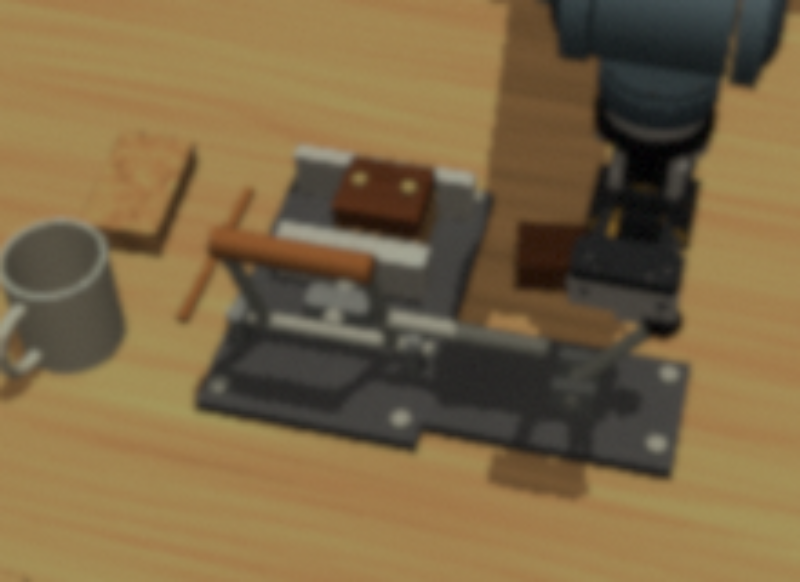

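The catch lies at its +y stop, with 6 N of contact there. I'll back off, lift, and go above the crossbar with the gripper open.

Call:
play_rows(increments=[0, -6, 0, 0, 0, 0, 0, -4, 30, 0, 0, 0, 0, 0, 45, 0, 0, 0, 0, 0, 45, 0, 0, 0, 12, -40, 10, 0, 0, 0, 12, -40, 0, 0, 0, 0, 12, -40, 0, 0, 0, 0, 12, -40, 0, 0, 0, 0, 12, -38, 0, 0, 0, 0, 0, -8, 0, 0, 0, 0, 0, 0, 0, 0, 0, 0], grip=0)

```text
t: 9.57
tool_pos: [0.6181, -0.0888, 0.2472]
ee_rot: [3.135, -0.007, 0.039]
contact_force: [0.5, -0.6, -0.4]
finger_gap: 0.094
```

Run:
```python
from h import *
s=arm.observe();print(s['tool_pos'],s['ee_rot'],s['contact_force'],s['finger_gap'])
p,d=shot('scene','s4'); W=world('scene',d).reshape(-1,3);x,y,z=W.T
B=W[(z>.178)&(z<.195)&(abs(x-.62)<.03)&(abs(y+.088)<.08)]; print('bar',B.mean(0) if len(B) else 0,len(B))
C=p.reshape(-1,3).max(1)
K=W[(z>.1)&(z<.16)&(abs(x-.56)<.04)&(y>.1)&(y<.22)&(C<70)]; print('knob',K.mean(0),len(K))
cv2.imwrite('pics/s4b.png',cv2.resize(p[130:290,120:340,::-1],(800,582)))
```

```text
[ 0.61814181 -0.0887567   0.24715786] [ 3.13497395 -0.00696147  0.038608  ] [ 0.4693662  -0.57648907 -0.37328417] 0.09396616131805273
bar [ 0.62249813 -0.08511531  0.18483452] 329
knob [0.56582994 0.15558803 0.12627721] 72
```

View pics/s4b.png

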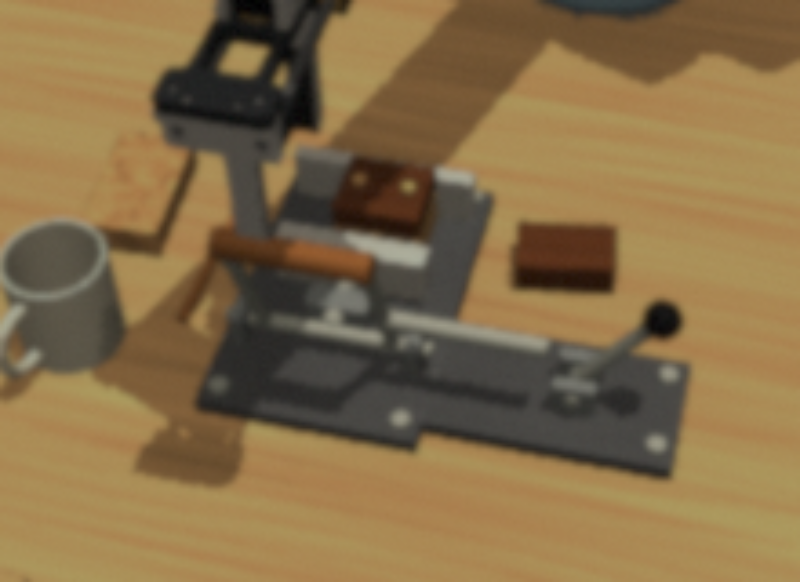

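The catch stays over at +y, with the knob at y = 0.156. I'll lower over the bar and close the gripper.

Call:
play_rows(increments=[1, 0, -30, 0, 0.4, 0, 0, 0, -30, 0, 0, 0, 0, 0, -20, 0, 0, 0, 0, 0, -8, 0, 0, 0, 0, 0, -2, 0, 0, 0, 0, 0, 0, 0, 0, 0])

```text
t: 10.38
tool_pos: [0.6199, -0.0828, 0.1577]
ee_rot: [3.135, -0.005, 0.046]
contact_force: [0.8, -0.3, 0.2]
finger_gap: 0.0935
```

Call:
play_rows(increments=[0, 0, 0, 0, 0, 0, 0, 0, 0, 0, 0, 0, 0, 0, 0, 0, 0, 0, 0, 0, 0, 0, 0, 0, 0, 0, 0, 0, 0, 0, 0, 0, 0, 0, 0, 0, 0, 0, 0, 0, 0, 0, 0, 0, 0, 0, 0, 0], grip=255)

```text
t: 11.38
tool_pos: [0.6171, -0.0836, 0.1587]
ee_rot: [3.134, 0.003, 0.046]
contact_force: [-8.5, -1.5, 1.9]
finger_gap: 0.0215
```

Call:
play_rows(increments=[-7, -0.3, 2.4, 0, 0, 0, -7, -0.3, 2, 0, 0, 0, -7, -0.3, 1.7, 0, 0, 0, -7.5, -0.3, 1.3, 0, 0, 0, -7.5, -0.3, 1, 0, 0, 0, -7.5, -0.3, 0.5, 0, 0, 0, -7.5, -0.3, 0.2, 0, 0, 0])

```text
t: 12.25
tool_pos: [0.5653, -0.0857, 0.1679]
ee_rot: [3.133, -0.005, 0.046]
contact_force: [5.6, -0.1, -5.2]
finger_gap: 0.0216
```

Call:
play_rows(increments=[-7.5, -0.3, -0.5, 0, 0, 0, -7.5, -0.3, -0.8, 0, 0, 0, -7.5, -0.3, -1, 0, 0, 0, -7.5, -0.3, -1.5, 0, 0, 0, -7.5, -0.3, -2, 0, 0, 0, -7.5, -0.3, -2.2, 0, 0, 0, -7, -0.3, -2.5, 0, 0, 0])

```text
t: 13.12
tool_pos: [0.5157, -0.0877, 0.1593]
ee_rot: [3.132, -0.024, 0.045]
contact_force: [8.3, 0.1, -4.5]
finger_gap: 0.0213
```

Call:
play_rows(increments=[-5, 0, -1.5, 0, 0.5, 0, -5, 0, -1.5, 0, 0.5, 0, -5, 0, -1, 0, 0.5, 0, -5, 0, -1, 0, 0, 0])

```text
t: 13.62
tool_pos: [0.5147, -0.0878, 0.159]
ee_rot: [3.129, -0.058, 0.041]
contact_force: [26.3, 1.3, -17.6]
finger_gap: 0.0214
```

The lever is at its stop: force climbs to 26 N and nothing more moves. I'll hold a moderate push and check.

Call:
play_rows(increments=[-3, 0, -1, 0, 0, 0, -3, 0, -1, 0, 0, 0, -3, 0, -1, 0, 0, 0, -3, 0, -1, 0, 0, 0])

```text
t: 14.12
tool_pos: [0.5156, -0.0879, 0.159]
ee_rot: [3.126, -0.1, 0.039]
contact_force: [18.2, 1.1, -11.0]
finger_gap: 0.0216
```

Run:
```python
from h import *
p,d=shot('scene','s5'); W=world('scene',d).reshape(-1,3);x,y,z=W.T;C=p.reshape(-1,3).max(1)
for _ in range(4): imaging.camera('top')
s=arm.observe();print(s['t'],s['tool_pos'],s['contact_force'],s['finger_gap'],s['joint_vel'].round(4))
K=W[(z>.1)&(z<.16)&(abs(x-.56)<.04)&(y>.1)&(y<.22)&(C<70)]; print('knob',K.mean(0),len(K))
B=W[(z>.165)&(z<.195)&(abs(x-.515)<.03)&((abs(y+.05)<.012)|(abs(y+.132)<.012))]; print('bar ends',B.mean(0),len(B))
cv2.imwrite('pics/s5b.png',cv2.resize(p[130:290,120:340,::-1],(800,582)))
```

```text
14.375 [ 0.51558441 -0.08785504  0.1589968 ] [ 18.32534049   0.3941038  -10.74788257] 0.020870720472797245 [ 0.0004 -0.0003 -0.001   0.0008  0.0021  0.001 ]
knob [0.56587679 0.1553704  0.1258394 ] 76
bar ends [ 0.52092333 -0.09072943  0.18167494] 169
```

View pics/s5b.png

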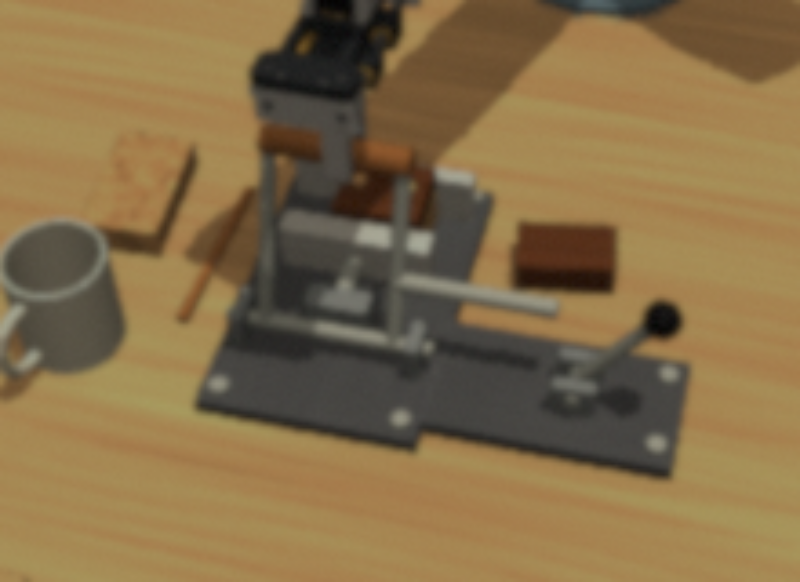

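```bash
python3 -c "
from h import *
print(arm.sign_off()); s=arm.observe(); print(s['t'],s['tool_pos'],s['contact_force'],s['finger_gap'])"
```

```text
the job is handed in; nothing more can be done
None
the job is handed in; nothing more can be done
```

I handed in the job at about 14.4 s, with the block pressed home, the catch flipped over, and the lever held at its stop by the crossbar. The hand-in gives no verdict. The order was press, catch, lever.

- **Block:** the upper half stopped hard with the tool tip at z = 73.9 mm under about 27 N. The depth reading afterwards was 75.1 mm against the 74 mm home height. The scene camera had read 1.4 mm higher than the top camera on this face earlier, so I trusted the hard stop. I did not measure the cap again after pulling the lever.
- **Catch:** it rests at its +y stop. The knob was at y ≈ 0.155 m in the last picture, and the rod is clear of the lever's pin.
- **Lever:** the force rose to about 26 N with no further movement, and I held it with about 18 N along x. The bar had moved about 101 mm, against roughly 103 mm for the full stroke. The gripper opening was 21 mm on the 22 mm bar, and the arm was still.
- **Tilt:** the gripper tilted by 0.1 rad during the final push, but its position stayed steady.
- **Rest of the bench:** nothing else looked moved in the last picture. I did not measure those objects again, and the screwdriver and glue bottle were outside the part of the picture I looked at.

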